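Lock the slip box with its latch key

TASK

Lock the wooden slip box: take the flat-bladed latch key from its holder, put its blade well down into the slotted latch on the box's lid and turn the latch clockwise until it seats firmly against its stop. Work gently - do not force the latch or turn it with the fingers - then stand the key back upright in its holder, let it go, and leave the other things on the desk where they are.

Things in the scene. Friction and masses are not known exactly. Their poses are not given: they have to be found in the camera images.
- latch (a joint): Turn of the slotted latch, rad. 0 = unlocked, the slot lies left to right across the box; grows clockwise seen from above; 1.571 = seated on its hard stop, the slot then runs front to back. Starts 0.10 to 0.35. It turns stiffly (about 0.1 N m of friction) and stays where it is left; there is no spring. On the stop the moment rises steeply: about 0.2 N m shows it is seated, and more than about 0.4 N m (or a hard push of some 40 N) counts as forcing it.
- latch_slot (a point): Centre of the slot's mouth on the latch's top face, 86 mm above the desk. The latch is a round steel disc 41 mm across in a fixed aluminium bezel ring (outside 52 mm, its rim 1 mm lower than the disc) on the lid of the box. The straight slot is 24 mm long, 6 mm wide, 8 mm deep with a flat dark floor. x runs along the slot, z up; turns with the latch. It is the disc's turning axis.
- slipbox: The wooden slip box, fixed to the desk, 176 x 226 mm and 75 mm high to the top of its lid; origin at the centre of its underside, x to its back, z up. The latch's axis is 35 mm in front of the centre (x = -0.035, y = 0). Its unlocked slot lies along the box's y, seated along its x.
- key: The latch key, one rigid loose tool of about 90 g, 95 mm long, upright at the start; origin at the centre of its blade's lower edge, z up towards the handle, x along the blade's width.
- key_grip (a point): Centre of the key's black handle (30 mm along key x, 18 mm along key y, 50 mm tall): the place to grip, across the 18 mm sides (close along key y). 70 mm above the blade's edge. Axes as the key's.
- key_tip (a point): Centre of the lower edge of the key's steel blade. The blade is 20 mm wide (key x), 3.5 mm thick (key y) and 22 mm tall; in the slot it has 1.25 mm of play each side, so it twists about 0.12 rad before it bites. Above it a 10 mm round shank, and a round collar 36 mm across whose underside is 34 mm above the edge.
- holder_mouth (a point): Centre of the top of the key's holder, a dark wooden block 60 x 60 mm, 45 mm high, fixed to the desk, left or right of the box. Its round hole is 27 mm across and 40 mm deep; the key hangs in it upright by its collar, which rests on the top of the block (the blade's edge is then 34 mm below this point); any yaw is right.
- penpot: Bystander: grey pen pot 72 mm across with pens, 140 mm high over all, loose, on the other side of the box from the holder; origin under its centre.
- stapler: Bystander: stapler 130 x 36 mm, 46 mm high, loose, behind the box.
- mug: Bystander: white mug, 80 mm across, 90 mm high, loose, at the back left.
- bulldog: Bystander: black bulldog clip 50 x 30 mm, loose, left of the box.
- stamp: Bystander: wooden hand stamp 44 mm across, 76 mm high, loose, right of the box.
- tape: Bystander: tape dispenser 55 x 140 mm, 86 mm high, loose, behind the box.
Mind the look-alikes: they are no part of the job. What is shaped like the key but blue or pink is not meant.

How it is judged:
By the outcome, as a careful person would: the job done as asked, in the order asked, and still so for the second after the job is handed in, with the robot touching nothing.
It also fails if it takes over 67 s, if anything falls off the work surface, if the arm or the gripper's body presses on something with over 40 N, if the wrist force passes 120 N, or if a joint passes its speed limit or range.

ROBOT

A 6-joint arm with a two-finger parallel gripper is mounted at the origin on the work surface. World frame = base frame: x ahead of the robot, y to its left, z up, the work surface at z = 0. Lengths are in mm, angles in rad, forces in N, time in s.
With the tool pointing down it reaches from about 275 to 1000 mm from the base axis. Payload 8.4 kg.
Tool frame: the origin (TCP) lies at the very end of the fingers, on their centre line; the grasp point (between the pads) lies 19 mm behind it; z points along the fingers, y is the line along which they close (so a half turn about z gives the same grasp; the last joint's range is limited). The gripper opens to 85 mm and grips with 20 to 120 N. Pads are 22 mm wide; open, the fingers measure 114 mm over their backs; the gripper's body (76 mm by 85 mm) begins 54 mm behind the grasp point. The pads swing forward as they close: fully open they stand 13 mm farther back than shut.
Start: joints at [-1.11, 0.353, 1.633, -0, 1.155, -0.002], TCP at [279.034, -559.257, 231.281] pointing down, gripper open.
Joint ranges: [-2.63, 2.63], [-0.92, 2.1], [0.06, 2.66], [-1.3, 4.44], [0, 2.69], [-3.02, 3.02]. Speed limits (rad/s): [2.22, 2.22, 2.79, 3.14, 3.14, 3.14].

INTERFACE

Orientations are given as [roll, pitch, yaw] about the fixed x, y, z axes, in that order (R = Rz(yaw) Ry(pitch) Rx(roll)).
In Python, from rig import r, vision gives the robot as it stands. The module is installed in compiled form; this text tells all that it offers.
- The arm moves only by the tool play_rows, never from a script. Its argument "steps" is a list of rows, each an object with "delta_pos": the shift along the tool's x, y, z in cm, a list of three; "yaw": the turn about the tool's z in rad; "jaw": the opening in per cent of the stroke, from 0 (shut) to 100 (fully open). A call has exactly 8 rows; each row is the pose to reach, as a shift and turn from the pose commanded when the call began, along the tool's axes at that moment; what a row does not reach only later rows make up. A row lasts 1/10 s, in which the tool goes at most 50 mm and 8.59 degrees, less where a joint would pass 70% of its speed; a pose out of reach is approached as far as the arm can. A call with a gripper value outside its range is refused whole. The fingers move at their own pace and stop on an object; "grip_force" is the grip in N (left out, the last holds). Time passes only in rows, so rows that repeat a pose let the fingers close, or fill a call up. It gives the time, the measured TCP pose, the force, the opening and the grip force at its end, in the units of the state.
- r.sense(): the state, without advancing time (a new reading comes with each control period).
- vision.grab_frame(name): name is "side" or "top"; returns (picture, depth): 400x640x3 uint8, red, green, blue; 400x640 float32, mm along the optical axis (not along the pixel's ray), 0 where there is no reading.
- vision.calibration(name): a dict with "mtx" (3x3 intrinsics, pixels), "extrinsics" (4x4, takes a point from camera to world coordinates). Camera axes: x right, y down, z forward; pixel columns grow to the right and rows downward; lengths in mm; the calibration is good to about 2 mm. A picture is of the moment at which its call begins. calibration takes no time and is no camera call.
- r.sign_off(): hands the job in; it is judged then, once.
Trained networks look in the newest picture that a camera, given by its name, has taken for a name from the list of things; names that differ only in an ending like _2 or _b are one class to them, and where a whole thing is asked for, a point or a joint stands for the part that bears it (a point fixed in the world has none). Each returns a list of dicts, best first, with "conf" (0 to 1); they miss things now and then, are a little off and sometimes report something else, mostly with a low value. They report only what shows in the picture. A call takes as long as a camera call. They do not tell look-alikes from the thing itself.
- vision.cut_out(camera, thing): "region" (400x640 bool, what is visible of it) and "uv" ([column, row] in pixels, amid what is visible of it).
- vision.landmark_of(camera, thing): "uv" ([column, row] in pixels: a listed point, or the origin of a listed thing).
The state is a dict: "clock": time; "qpos": joint angles; "qvel": joint speeds; "joint_efforts": joint torques, N m; "eef_pos": TCP position; "tcp_rot": TCP orientation; "contact_force": force on the tool from outside, world axes, zero at the start; "wrist_torque": the same for the moment, N m; "opening": opening from 0.0 (shut) to 1.0 (fully open); "grasp_force": force on a finger pad.
Only numpy, scipy, OpenCV 4.12 (cv2) and the standard library are available. Lean on these libraries where they do the work, as an engineer would, in place of code of your own. Each camera call takes 0.05 s, during which the arm holds its last target. There are 200 camera calls.

## Working session

There is one attempt and no reset: what is moved stays moved. The work goes in short steps, Python scripts to look and compute and a tool call to move; the robot and the scene stay as the last step left them, time stands still between calls to the robot, and variables do not carry over. Pictures are saved under pics/ and viewed, at most 10 in all, crops included, and the job is handed in when it is done.

Besides the shell and the picture viewer there is one more tool, called after "Request:" as name(argument=value, ...), one argument or row to a line, values as JSON. play_rows: Moves the arm, as the interface text tells. Its arguments: {"type":"object","properties":{"steps":{"type":"array"},"grip_force":{"type":"number"}},"required":["steps"]}

```bash
mkdir -p pics; cat > h.py <<'E'
import numpy as np, cv2
from rig import r, vision
def ray(cam,uv):
    c=vision.calibration(cam);K=np.array(c["mtx"]);T=np.array(c["extrinsics"])
    d=T[:3,:3]@np.linalg.solve(K,[uv[0],uv[1],1.0]);return T[:3,3],d
def atz(cam,uv,z):
    o,d=ray(cam,uv);return o+d*(z-o[2])/d[2]
def proj(cam,p):
    c=vision.calibration(cam);K=np.array(c["mtx"]);T=np.linalg.inv(np.array(c["extrinsics"]))
    q=K@(T[:3,:3]@np.asarray(p,float)+T[:3,3]);return q[:2]/q[2]
def pts(cam,D):
    c=vision.calibration(cam);K=np.array(c["mtx"]);T=np.array(c["extrinsics"])
    v,u=np.mgrid[:400,:640];P=np.stack([(u-K[0,2])/K[0,0]*D,(v-K[1,2])/K[1,1]*D,D],-1)
    return P@T[:3,:3].T+T[:3,3]
E
python3 - <<'E'
from h import *
for c in("top","side"):
    I,D=vision.grab_frame(c);cv2.imwrite(f"pics/{c}0.png",I[...,::-1]);np.savez(f"{c}0.npz",I=I,D=D)
    print(c,np.round(vision.calibration(c)["extrinsics"],3).tolist(),np.array(vision.calibration(c)["mtx"])[0])
    for t in("key_grip","key_tip","holder_mouth","latch_slot","penpot"):
        for x in vision.landmark_of(c,t)[:4]: print(t,np.round(x["uv"],1),round(x["conf"],2))
s=r.sense();print(s["clock"],s["eef_pos"],s["tcp_rot"])
E
```

```text
top [[-0.001, -0.995, 0.099, 502.59], [-1.0, -0.001, -0.019, 21.785], [0.019, -0.099, -0.995, 956.82], [0.0, 0.0, 0.0, 1.0]] [391.79041674   0.         315.33884235]
key_grip [180.5 279.7] 0.78
key_grip [217.6 197.6] 0.74
key_grip [222.6 283.9] 0.65
key_grip [189.1 236.1] 0.64
holder_mouth [192.3 235.9] 0.79
latch_slot [343.3 244. ] 0.72
penpot [425.2 236.4] 0.92
penpot [174.4 161.7] 0.23
side [[-0.999, -0.027, 0.042, 561.433], [-0.049, 0.729, -0.682, 785.061], [-0.012, -0.684, -0.73, 901.806], [0.0, 0.0, 0.0, 1.0]] [481.87030126   0.         311.2819395 ]
key_grip [396.4 310.1] 0.94
key_grip [349.  302.9] 0.68
key_grip [398.5 273. ] 0.65
key_grip [305.4 279.1] 0.6
key_tip [395.3 294.6] 0.83
key_tip [363.8 275.7] 0.8
key_tip [388.9 326.9] 0.77
key_tip [346.5 316.6] 0.62
holder_mouth [346.4 308.6] 0.57
latch_slot [355.1 176.9] 0.56
penpot [349.8 145.3] 0.66
0.6 [ 279.03149368 -559.2465292   231.26547532] [-3.14156943e+00  1.90857569e-05  4.62810839e-01]
```

View pics/top0.png

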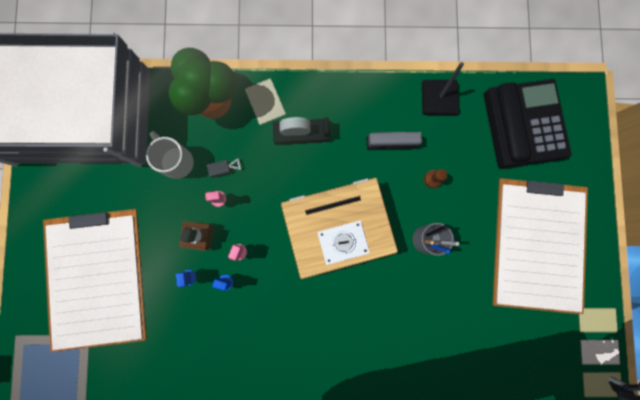

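View pics/side0.png

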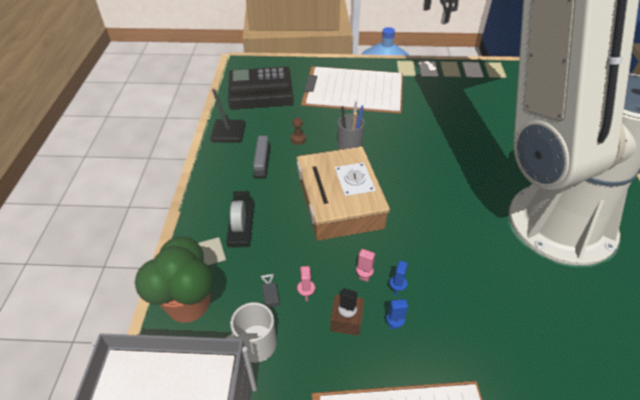

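Top view: box with latch at (343,243), dark holder with the black-handled key at (192,236). Candidates for the key are pink (215,198), pink (237,252), blue (186,278), blue (222,283) and the black one in the holder (192,236), which is also at (348,300) in the side view. I choose the black one and check it in a close crop.

```bash
python3 - <<'E'
from h import *
top=np.load("top0.npz");side=np.load("side0.npz")
a=cv2.resize(top["I"][205:265,162:222],(380,380),interpolation=cv2.INTER_CUBIC)
b=cv2.resize(side["I"][275:345,315:385],(380,380),interpolation=cv2.INTER_CUBIC)
cv2.imwrite("pics/crop1.png",np.hstack([a,b])[...,::-1])
for c,d,box in(("top",top,(205,265,162,222)),("side",side,(275,345,315,385))):
    P=pts(c,d["D"])[box[0]:box[1],box[2]:box[3]].reshape(-1,3);I=d["I"][box[0]:box[1],box[2]:box[3]].reshape(-1,3)
    m=(P[:,2]>98)&(P[:,2]<115);print(c,"handletop",m.sum(),P[m].mean(0),P[m].min(0),P[m].max(0))
    if m.sum()>4: print(cv2.minAreaRect(P[m][:,:2].astype(np.float32)))
    m=(P[:,2]>60)&(P[:,2]<115);
    m=(P[:,2]>41)&(P[:,2]<49.5);print(" block",m.sum(),P[m].mean(0),cv2.minAreaRect(P[m][:,:2].astype(np.float32)))
print("mouth",atz("top",[192.3,235.9],45),atz("side",[346.4,308.6],45))
print("slot",atz("top",[343.3,244],86),atz("side",[355.1,176.9],86))
for c,d in(("top",top),("side",side)):
    P=pts(c,d["D"]);m=(abs(P[...,2]-75)<4)&(abs(P[...,0]-430)<250)&(abs(P[...,1])<170)
    m=cv2.morphologyEx(m.astype(np.uint8),cv2.MORPH_OPEN,np.ones((5,5)))>0
    print(c,"lid",m.sum(),cv2.minAreaRect(P[m][:,:2].astype(np.float32)))
E
```

```text
top handletop 123 [523.24233508 284.26248311 105.24524328] [508.94706409 272.66263557  98.12359667] [539.14611908 295.46951316 110.15480419]
((523.50146484375, 285.35833740234375), (19.526084899902344, 29.59417724609375), 71.21807098388672)
 block 471 [522.92007439 280.1976208   45.53726166] ((546.9281005859375, 278.3994140625), (67.79598999023438, 115.99897003173828), 73.77078247070312)
side handletop 145 [523.44721417 287.25360933 102.9152274 ] [507.58738901 274.60744432  98.20460306] [538.32295913 298.4687438  106.92026985]
((523.6602172851562, 286.08056640625), (19.10307502746582, 30.41484832763672), 74.35540008544922)
 block 547 [523.82944655 292.39028045  44.00352533] ((523.5065307617188, 285.5859680175781), (62.1171875, 60.01576614379883), 82.51709747314453)
mouth [521.10695403 288.55520887  45.        ] [525.50200499 285.59237628  45.        ]
slot [502.29210435 -56.54737913  86.        ] [505.87832296 -49.79307128  86.        ]
top lid 6828 ((542.0957641601562, -47.64039611816406), (178.64915466308594, 225.82290649414062), 14.954449653625488)
side lid 2154 ((543.0001220703125, -46.31292724609375), (169.45115661621094, 222.9154052734375), 15.510598182678223)
```

View pics/crop1.png

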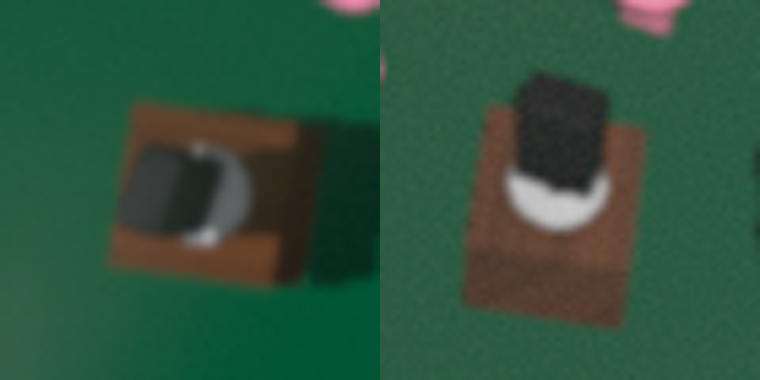

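The crop confirms the black handle over a steel collar in the dark wooden block, so this is the key. Next come the neighbours' positions and the latch's angle and centre.

```bash
python3 - <<'E'
from h import *
top=np.load("top0.npz");side=np.load("side0.npz")
P=pts("top",top["D"]);b=P[205:265,162:222].reshape(-1,3);m=(b[:,2]>98)&(b[:,2]<115)
for c,d,bx in(("top",top,(205,265,162,222)),("side",side,(275,345,315,385))):
    b=pts(c,d["D"])[bx[0]:bx[1],bx[2]:bx[3]].reshape(-1,3);b=b[(b[:,2]>98)&(b[:,2]<115)]
    w,v=np.linalg.eigh(np.cov(b[:,:2].T));print(c,np.sqrt(w*12),"long axis deg",np.degrees(np.arctan2(v[1,1],v[0,1])))
for n,(u,v) in dict(pinkA=(215,198),pinkB=(237,252),blueA=(186,278),blueB=(222,283)).items():
    b=P[v-14:v+14,u-14:u+14].reshape(-1,3);b=b[b[:,2]>20];print(n,b.mean(0),b.max(0))
for c,d in(("top",top),("side",side)):
    P=pts(c,d["D"]);m=(abs(P[...,2]-86)<3)&(np.hypot(P[...,0]-506,P[...,1]+54)<45)
    Q=P[m];print(c,m.sum(),Q.mean(0),cv2.minEnclosingCircle(Q[:,:2].astype(np.float32)),np.percentile(Q[:,2],[5,50,95]))
# rectified overhead view at z=86, 0.2mm/px, up=+x, left=+y
out=[]
for c,d in(("top",top),("side",side)):
    g=np.arange(-45,45,.2);X,Y=np.meshgrid(506-g,-54-g,indexing="ij")
    cc=vision.calibration(c);T=np.linalg.inv(np.array(cc["extrinsics"]));Z=np.stack([X,Y,0*X+86],-1)@T[:3,:3].T+T[:3,3]
    q=Z@np.array(cc["mtx"]).T;q=(q[...,:2]/q[...,2:]).astype(np.float32)
    o=cv2.remap(d["I"],q[...,0],q[...,1],cv2.INTER_CUBIC);out.append(cv2.resize(o,(400,400)))
cv2.imwrite("pics/latch.png",np.hstack(out)[...,::-1])
E
```

```text
top [18.56154206 29.6582095 ] long axis deg 164.43031543418616
side [18.60538019 29.46862216] long axis deg 162.27152908308824
pinkA [605.25334524 226.03936064  87.52197211] [626.59753987 247.35278306 956.81956592]
pinkB [485.6933435  175.20363299  90.14910697] [502.5902338  194.3305988  956.81956592]
blueA [429.69769658 287.06648707  88.71206395] [502.5902338  307.38688564 956.81956592]
blueB [419.89700585 206.58079433  84.3528031 ] [502.5902338  227.66283716 956.81956592]
top 353 [506.72416411 -56.713088    85.62262415] ((506.8181457519531, -57.03662872314453), 25.66640281677246) [83.4848954  85.50659367 88.04156836]
side 156 [506.83921268 -56.26683291  84.48627884] ((506.90521240234375, -56.014556884765625), 25.273765563964844) [83.09541564 84.41308613 86.59880568]
```

View pics/latch.png

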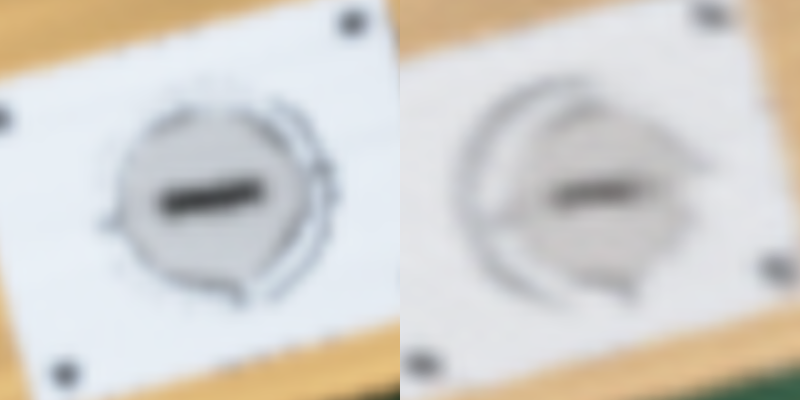

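Top crop: slot centre at (211,196) and running at about 100° in world angle. That puts the latch at (507,-56.5) and about 0.1 rad, with the box yaw at 15.1°. The key is at (523.5,286) with its long axis at 163.4°, and the neighbours leave room for half-open jaws. Moving over.

Request:
play_rows(
  steps=[
    {"delta_pos": [59.6,-64.7,1],"yaw": -2.39,"jaw": 100},
    {"delta_pos": [59.6,-64.7,1],"yaw": -2.39,"jaw": 60},
    {"delta_pos": [59.6,-64.7,1],"yaw": -2.39,"jaw": 55},
    {"delta_pos": [59.6,-64.7,1],"yaw": -2.39,"jaw": 55},
    {"delta_pos": [59.6,-64.7,1],"yaw": -2.39,"jaw": 55},
    {"delta_pos": [59.6,-64.7,1],"yaw": -2.39,"jaw": 55},
    {"delta_pos": [59.6,-64.7,1],"yaw": -2.39,"jaw": 55},
    {"delta_pos": [59.6,-64.7,1],"yaw": -2.39,"jaw": 55},
  ],
)

```text
clock: 1.4
eef_pos: [390.4, -173.2, 227.1]
tcp_rot: [3.141, 0.0, 1.669]
contact_force: [1.1, -1.0, -0.5]
opening: 0.548
grasp_force: 0.0
```

```bash
cat >> h.py <<'E'
def go(p,yaw):
    s=r.sense();q=s["eef_pos"];y0=s["tcp_rot"][2];d=np.asarray(p)-q;c,n=np.cos(y0),np.sin(y0)
    print("at",np.round(q,1),np.round(s["tcp_rot"],3),"F",np.round(s["contact_force"],1),"M",np.round(s["wrist_torque"],2),"op",round(s["opening"],3),"t",s["clock"])
    print("delta cm",np.round([(c*d[0]+n*d[1])/10,(n*d[0]-c*d[1])/10,-d[2]/10],2),"yaw",round(-((yaw-y0+np.pi)%(2*np.pi)-np.pi),3))
E
python3 -c "
from h import *
go([523.5,286,160],2.85)"
```

```text
at [ 390.4 -173.2  227.1] [3.141 0.    1.669] F [ 1.1 -1.  -0.5] M [-0.06 -0.03  0.01] op 0.548 t 1.4
delta cm [44.41 17.72  6.71] yaw -1.181
```

Request:
play_rows(
  steps=[
    {"delta_pos": [44.4,17.7,4],"yaw": -1.18,"jaw": 55},
    {"delta_pos": [44.4,17.7,4],"yaw": -1.18,"jaw": 55},
    {"delta_pos": [44.4,17.7,4],"yaw": -1.18,"jaw": 55},
    {"delta_pos": [44.4,17.7,4],"yaw": -1.18,"jaw": 55},
    {"delta_pos": [44.4,17.7,4],"yaw": -1.18,"jaw": 55},
    {"delta_pos": [44.4,17.7,4],"yaw": -1.18,"jaw": 55},
    {"delta_pos": [44.4,17.7,4],"yaw": -1.18,"jaw": 55},
    {"delta_pos": [44.4,17.7,4],"yaw": -1.18,"jaw": 55},
  ],
)

```text
clock: 2.2
eef_pos: [503.4, 209.5, 193.4]
tcp_rot: [3.141, 0.001, 2.849]
contact_force: [0.6, -0.8, -0.6]
opening: 0.55
grasp_force: 0.0
```

```bash
python3 -c "
from h import *
go([523.5,286,160],2.85)"
```

```text
at [503.4 209.5 193.4] [3.141e+00 1.000e-03 2.849e+00] F [ 0.6 -0.8 -0.6] M [-0.01  0.01  0.01] op 0.55 t 2.2
delta cm [0.28 7.9  3.34] yaw -0.001
```

Request:
play_rows(
  steps=[
    {"delta_pos": [0.3,3.9,1.6],"yaw": 0,"jaw": 50},
    {"delta_pos": [0.3,7.9,3.3],"yaw": 0,"jaw": 50},
    {"delta_pos": [0.3,7.9,3.3],"yaw": 0,"jaw": 50},
    {"delta_pos": [0.3,7.9,3.3],"yaw": 0,"jaw": 50},
    {"delta_pos": [0.3,7.9,3.3],"yaw": 0,"jaw": 50},
    {"delta_pos": [0.3,7.9,3.3],"yaw": 0,"jaw": 50},
    {"delta_pos": [0.3,7.9,3.3],"yaw": 0,"jaw": 50},
    {"delta_pos": [0.3,7.9,3.3],"yaw": 0,"jaw": 50},
  ],
)

```text
clock: 3.0
eef_pos: [523.8, 283.0, 161.0]
tcp_rot: [3.141, 0.001, 2.842]
contact_force: [0.9, 0.4, 0.5]
opening: 0.501
grasp_force: 0.0
```

```bash
python3 -c "
from h import *
go([523.5,286,62],2.85)
I,D=vision.grab_frame('side');cv2.imwrite('pics/s2.png',cv2.resize(I[200:360,250:450],(800,640))[:600,:,::-1])"
```

```text
at [523.8 283.  161. ] [3.141e+00 1.000e-03 2.842e+00] F [0.9 0.4 0.5] M [-0.03  0.   -0.04] op 0.501 t 3.0
delta cm [0.11 0.28 9.9 ] yaw -0.008
```

View pics/s2.png

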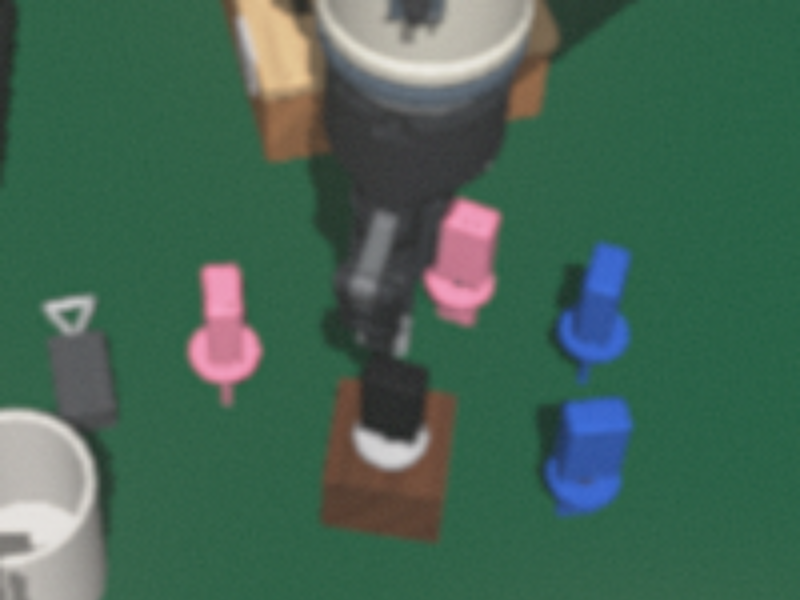

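The jaws are above the black handle at (393,390) in the crop. Descending straight, then gripping.

Request:
play_rows(
  steps=[
    {"delta_pos": [0,0.1,2],"yaw": 0,"jaw": 50},
    {"delta_pos": [0,0.1,5],"yaw": 0,"jaw": 50},
    {"delta_pos": [0,0.1,8],"yaw": 0,"jaw": 50},
    {"delta_pos": [0,0.1,9.8],"yaw": 0,"jaw": 50},
    {"delta_pos": [0,0.1,9.8],"yaw": 0,"jaw": 50},
    {"delta_pos": [0,0.1,9.8],"yaw": 0,"jaw": 50},
    {"delta_pos": [0,0.1,9.8],"yaw": 0,"jaw": 50},
    {"delta_pos": [0,0.1,9.8],"yaw": 0,"jaw": 50},
  ],
)

```text
clock: 3.85
eef_pos: [524.7, 285.0, 63.8]
tcp_rot: [3.14, 0.002, 2.843]
contact_force: [0.2, 0.5, 0.1]
opening: 0.498
grasp_force: 0.0
```

```bash
python3 -c "
from h import *
go([523.5,286,62],2.85)"
```

```text
at [524.7 285.   63.8] [3.140e+00 2.000e-03 2.843e+00] F [0.2 0.5 0.1] M [-0.03  0.01 -0.02] op 0.498 t 3.85
delta cm [0.14 0.06 0.18] yaw -0.007
```

Request:
play_rows(
  steps=[
    {"delta_pos": [0.1,0.05,0.1],"yaw": 0,"jaw": 50},
    {"delta_pos": [0.1,0.05,0.1],"yaw": 0,"jaw": 25},
    {"delta_pos": [0.1,0.05,0.1],"yaw": 0,"jaw": 10},
    {"delta_pos": [0.1,0.05,0.1],"yaw": 0,"jaw": 0},
    {"delta_pos": [0.1,0.05,0.1],"yaw": 0,"jaw": 0},
    {"delta_pos": [0.1,0.05,0.1],"yaw": 0,"jaw": 0},
    {"delta_pos": [0.1,0.05,0.1],"yaw": 0,"jaw": 0},
    {"delta_pos": [0.1,0.05,0.1],"yaw": 0,"jaw": 0},
  ],
  grip_force=70,
)

```text
clock: 4.65
eef_pos: [523.2, 285.5, 61.8]
tcp_rot: [3.141, 0.0, 2.843]
contact_force: [-0.9, -0.8, 5.6]
opening: 0.201
grasp_force: 68.5
```

```bash
python3 -c "
from h import *
go([523.5,286,200],2.85)"
```

```text
at [523.2 285.5  61.8] [3.141 0.    2.843] F [-0.9 -0.8  5.6] M [-0.07  0.24  0.01] op 0.201 t 4.65
delta cm [-1.000e-02  6.000e-02 -1.382e+01] yaw -0.007
```

Gripped: the opening of 0.20 is about 17 to 18 mm. The pose to return to is (523.2,285.5,61.8). Lifting.

Request:
play_rows(
  steps=[
    {"delta_pos": [0,0,-0.5],"yaw": 0,"jaw": 0},
    {"delta_pos": [0,0,-2],"yaw": 0,"jaw": 0},
    {"delta_pos": [0,0,-5],"yaw": 0,"jaw": 0},
    {"delta_pos": [0,0,-9],"yaw": 0,"jaw": 0},
    {"delta_pos": [0,0,-12],"yaw": 0,"jaw": 0},
    {"delta_pos": [0,0,-14],"yaw": 0,"jaw": 0},
    {"delta_pos": [0,0,-14],"yaw": 0,"jaw": 0},
    {"delta_pos": [0,0,-14],"yaw": 0,"jaw": 0},
  ],
)

```text
clock: 5.45
eef_pos: [522.9, 285.2, 201.7]
tcp_rot: [3.141, 0.0, 2.843]
contact_force: [-0.5, -0.2, -2.1]
opening: 0.2
grasp_force: 68.3
```

```bash
python3 -c "
from h import *
go([507,-56.5,200],1.737)"
```

```text
at [522.9 285.2 201.7] [3.141 0.    2.843] F [-0.5 -0.2 -2.1] M [-0.05  0.07  0.  ] op 0.2 t 5.45
delta cm [ -8.54 -33.13   0.17] yaw 1.106
```

Request:
play_rows(
  steps=[
    {"delta_pos": [-1,-4.1,0.2],"yaw": 0.14,"jaw": 0},
    {"delta_pos": [-2.1,-8.3,0.2],"yaw": 0.28,"jaw": 0},
    {"delta_pos": [-3.2,-12.4,0.2],"yaw": 0.42,"jaw": 0},
    {"delta_pos": [-4.3,-16.6,0.2],"yaw": 0.56,"jaw": 0},
    {"delta_pos": [-5.4,-20.7,0.2],"yaw": 0.7,"jaw": 0},
    {"delta_pos": [-6.4,-24.8,0.2],"yaw": 0.84,"jaw": 0},
    {"delta_pos": [-7.5,-29,0.2],"yaw": 0.98,"jaw": 0},
    {"delta_pos": [-8.2,-32,0.2],"yaw": 1.1,"jaw": 0},
  ],
)

```text
clock: 6.25
eef_pos: [505.7, -46.9, 197.9]
tcp_rot: [-3.139, -0.0, 1.736]
contact_force: [0.2, 0.1, -0.8]
opening: 0.202
grasp_force: 68.5
```

```bash
python3 -c "
from h import *
go([507,-56.5,170],1.737)"
```

```text
at [505.7 -46.9 197.9] [-3.139 -0.     1.736] F [ 0.2  0.1 -0.8] M [-0.02  0.    0.  ] op 0.202 t 6.25
delta cm [-0.97 -0.03  2.79] yaw -0.001
```

Request:
play_rows(
  steps=[
    {"delta_pos": [-0.5,0,1],"yaw": 0,"jaw": 0},
    {"delta_pos": [-1,0,2],"yaw": 0,"jaw": 0},
    {"delta_pos": [-1,0,2.8],"yaw": 0,"jaw": 0},
    {"delta_pos": [-1,0,2.8],"yaw": 0,"jaw": 0},
    {"delta_pos": [-1,0,2.8],"yaw": 0,"jaw": 0},
    {"delta_pos": [-1,0,2.8],"yaw": 0,"jaw": 0},
    {"delta_pos": [-1,0,2.8],"yaw": 0,"jaw": 0},
    {"delta_pos": [-1,0,2.8],"yaw": 0,"jaw": 0},
  ],
)

```text
clock: 7.05
eef_pos: [509.1, -54.2, 171.7]
tcp_rot: [3.141, 0.0, 1.743]
contact_force: [-0.6, -0.3, -0.4]
opening: 0.203
grasp_force: 68.5
```

```bash
python3 - <<'E'
from h import *
go([507,-56.5,145],1.737)
p=r.sense()["eef_pos"];tz=p[2]-50.8
I,D=vision.grab_frame("side")
for t in("key_tip","latch_slot","key_grip"):
    for x in vision.landmark_of("side",t)[:2]:
        z={"key_tip":tz,"latch_slot":86,"key_grip":tz+70}[t];print(t,np.round(x["uv"],1),round(x["conf"],2),atz("side",x["uv"],z))
print("expect tip px",proj("side",[p[0],p[1],tz]),"slot px",proj("side",[507,-56.5,86]))
a=I[110:220,290:420];cv2.imwrite("pics/s3.png",cv2.resize(a,(700,592),interpolation=cv2.INTER_CUBIC)[...,::-1])
E
```

```text
at [509.1 -54.2 171.7] [3.141 0.    1.743] F [-0.6 -0.3 -0.4] M [-0.   -0.02  0.02] op 0.203 t 7.05
delta cm [-0.19 -0.25  2.67] yaw 0.006
key_tip [304.5 295.7] 0.85 [606.66137433 305.98895216 120.93346691]
key_tip [397.3 295.5] 0.76 [434.11368043 298.40990912 120.93346691]
latch_slot [356.4 180.2] 0.51 [502.91989928 -38.60486891  86.        ]
key_grip [398.4 309.5] 0.9 [445.6590452  368.74638235 190.93346691]
key_grip [399.9 272.7] 0.67 [437.59829567 295.50793843 190.93346691]
expect tip px [354.50259384 165.00572092] slot px [354.59870011 174.94965874]
```

View pics/s3.png

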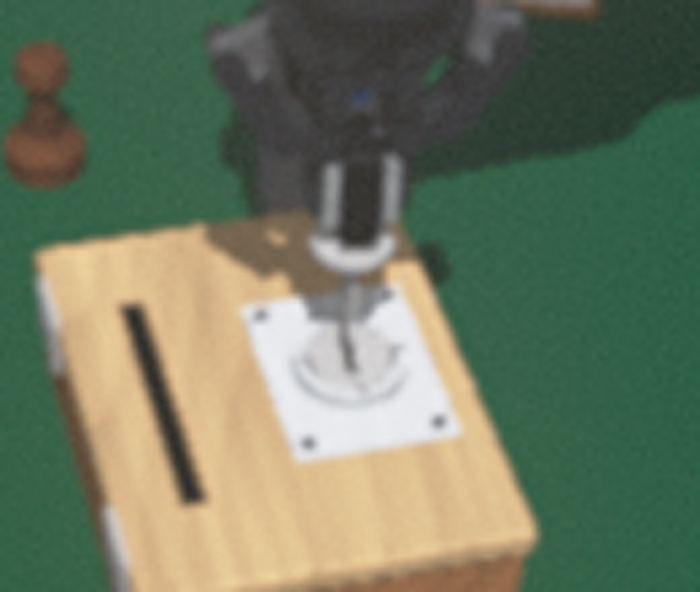

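Side crop: the blade hangs at about (350,310), in line with the dark slot at (350,360). I lower to about 5 mm above, with a fine xy correction.

Request:
play_rows(
  steps=[
    {"delta_pos": [-0.2,-0.2,1],"yaw": 0,"jaw": 0},
    {"delta_pos": [-0.2,-0.2,2],"yaw": 0,"jaw": 0},
    {"delta_pos": [-0.2,-0.2,2.8],"yaw": 0,"jaw": 0},
    {"delta_pos": [-0.2,-0.2,2.8],"yaw": 0,"jaw": 0},
    {"delta_pos": [-0.2,-0.2,2.8],"yaw": 0,"jaw": 0},
    {"delta_pos": [-0.2,-0.2,2.8],"yaw": 0,"jaw": 0},
    {"delta_pos": [-0.2,-0.2,2.8],"yaw": 0,"jaw": 0},
    {"delta_pos": [-0.2,-0.2,2.8],"yaw": 0,"jaw": 0},
  ],
)

```text
clock: 8.05
eef_pos: [507.5, -56.8, 143.7]
tcp_rot: [3.141, 0.0, 1.743]
contact_force: [0.2, 0.8, -1.6]
opening: 0.201
grasp_force: 68.5
```

```bash
python3 - <<'E'
from h import *
go([507,-56.5,137],1.737)
p=r.sense()["eef_pos"];tz=p[2]-50.8
I,D=vision.grab_frame("side")
for dz in(0,22,34,45):print("key z",dz,proj("side",[p[0],p[1],tz+dz]),((proj("side",[p[0],p[1],tz+dz])-[330,130])*12).round())
a=I[130:180,330:385];cv2.imwrite("pics/s4.png",cv2.resize(a,None,fx=12,fy=12,interpolation=cv2.INTER_CUBIC)[...,::-1])
E
```

```text
at [507.5 -56.8 143.7] [3.141 0.    1.743] F [ 0.2  0.8 -1.6] M [ 0.03 -0.02 -0.  ] op 0.201 t 8.05
delta cm [ 0.04 -0.04  0.67] yaw 0.006
key z 0 [354.54045056 172.81306962] [294. 514.]
key z 22 [355.03706059 166.14673028] [300. 434.]
key z 34 [355.3138456  162.43125403] [304. 389.]
key z 45 [355.57133445 158.97480338] [307. 348.]
```

View pics/s4.png

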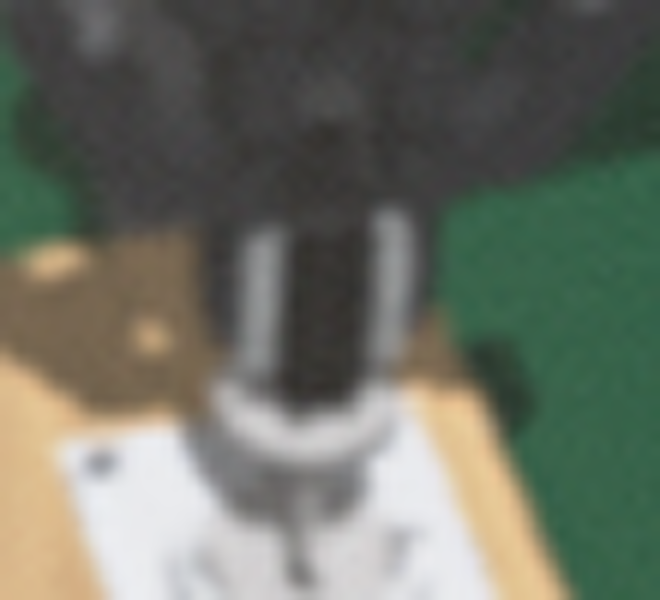

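Collar at (303,430), shank at (303,500) and slot at (298,565) line up in the crop. Now I ease down and watch the force.

Request:
play_rows(
  steps=[
    {"delta_pos": [0,0,0.3],"yaw": 0,"jaw": 0},
    {"delta_pos": [0,0,0.5],"yaw": 0,"jaw": 0},
    {"delta_pos": [0,0,0.7],"yaw": 0,"jaw": 0},
    {"delta_pos": [0,0,0.8],"yaw": 0,"jaw": 0},
    {"delta_pos": [0,0,0.9],"yaw": 0,"jaw": 0},
    {"delta_pos": [0,0,0.9],"yaw": 0,"jaw": 0},
    {"delta_pos": [0,0,0.9],"yaw": 0,"jaw": 0},
    {"delta_pos": [0,0,0.9],"yaw": 0,"jaw": 0},
  ],
)

```text
clock: 8.9
eef_pos: [507.3, -56.8, 134.4]
tcp_rot: [3.142, 0.0, 1.743]
contact_force: [-0.7, 0.1, -2.3]
opening: 0.202
grasp_force: 68.5
```

```bash
python3 -c "
from h import *
go([507,-56.5,130.3],1.737)"
```

```text
at [507.3 -56.8 134.4] [3.142 0.    1.743] F [-0.7  0.1 -2.3] M [-0.02  0.02 -0.04] op 0.202 t 8.9
delta cm [ 0.03 -0.02  0.41] yaw 0.006
```

No contact and the tip should be 2.4 mm inside the slot. Continuing.

Request:
play_rows(
  steps=[
    {"delta_pos": [0,0,0.1],"yaw": 0,"jaw": 0},
    {"delta_pos": [0,0,0.2],"yaw": 0,"jaw": 0},
    {"delta_pos": [0,0,0.3],"yaw": 0,"jaw": 0},
    {"delta_pos": [0,0,0.4],"yaw": 0,"jaw": 0},
    {"delta_pos": [0,0,0.45],"yaw": 0,"jaw": 0},
    {"delta_pos": [0,0,0.45],"yaw": 0,"jaw": 0},
    {"delta_pos": [0,0,0.45],"yaw": 0,"jaw": 0},
    {"delta_pos": [0,0,0.45],"yaw": 0,"jaw": 0},
  ],
)

```text
clock: 9.7
eef_pos: [507.2, -56.8, 129.9]
tcp_rot: [-3.141, -0.0, 1.743]
contact_force: [-0.6, -0.6, -1.9]
opening: 0.199
grasp_force: 68.5
```

```bash
python3 -c "
from h import *
go([507,-56.5,130],1.737)"
```

```text
at [507.2 -56.8 129.9] [-3.141 -0.     1.743] F [-0.6 -0.6 -1.9] M [-0.04  0.12  0.09] op 0.199 t 9.7
delta cm [ 0.03 -0.02 -0.01] yaw 0.006
```

In the slot, about 7 mm deep with no load. A first turn of 0.35 rad clockwise.

Request:
play_rows(
  steps=[
    {"delta_pos": [0,0,0],"yaw": 0.05,"jaw": 0},
    {"delta_pos": [0,0,0],"yaw": 0.1,"jaw": 0},
    {"delta_pos": [0,0,0],"yaw": 0.15,"jaw": 0},
    {"delta_pos": [0,0,0],"yaw": 0.2,"jaw": 0},
    {"delta_pos": [0,0,0],"yaw": 0.25,"jaw": 0},
    {"delta_pos": [0,0,0],"yaw": 0.3,"jaw": 0},
    {"delta_pos": [0,0,0],"yaw": 0.35,"jaw": 0},
    {"delta_pos": [0,0,0],"yaw": 0.35,"jaw": 0},
  ],
)

```text
clock: 10.5
eef_pos: [506.6, -56.7, 129.8]
tcp_rot: [-3.14, 0.0, 1.392]
contact_force: [-3.2, 0.0, 0.5]
opening: 0.203
grasp_force: 68.7
```

```bash
python3 -c "
from h import *
go([507,-56.5,130],0.263)"
```

```text
at [506.6 -56.7 129.8] [-3.14   0.     1.392] F [-3.2  0.   0.5] M [0.12 0.65 0.03] op 0.203 t 10.5
delta cm [ 0.03  0.04 -0.02] yaw 1.129
```

Request:
play_rows(
  steps=[
    {"delta_pos": [0,0,0],"yaw": 0.06,"jaw": 0},
    {"delta_pos": [0,0,0],"yaw": 0.12,"jaw": 0},
    {"delta_pos": [0,0,0],"yaw": 0.18,"jaw": 0},
    {"delta_pos": [0,0,0],"yaw": 0.24,"jaw": 0},
    {"delta_pos": [0,0,0],"yaw": 0.3,"jaw": 0},
    {"delta_pos": [0,0,0],"yaw": 0.36,"jaw": 0},
    {"delta_pos": [0,0,0],"yaw": 0.42,"jaw": 0},
    {"delta_pos": [0,0,0],"yaw": 0.48,"jaw": 0},
  ],
)

```text
clock: 11.3
eef_pos: [507.0, -56.8, 129.8]
tcp_rot: [-3.141, 0.0, 0.912]
contact_force: [-1.9, -0.5, -0.5]
opening: 0.201
grasp_force: 68.5
```

```bash
python3 -c "
from h import *
go([507,-56.5,130],0.263)
for i in range(3): vision.grab_frame('top'); print(r.sense()['wrist_torque'].round(3) if hasattr(r.sense()['wrist_torque'],'round') else r.sense()['wrist_torque'])"
```

```text
at [507.  -56.8 129.8] [-3.141  0.     0.912] F [-1.9 -0.5 -0.5] M [0.04 0.34 0.13] op 0.201 t 11.3
delta cm [ 0.02 -0.02 -0.02] yaw 0.649
[-0.04   0.325  0.116]
[-0.005  0.412  0.157]
[-0.017  0.366  0.025]
```

Request:
play_rows(
  steps=[
    {"delta_pos": [0,0,0],"yaw": 0.06,"jaw": 0},
    {"delta_pos": [0,0,0],"yaw": 0.12,"jaw": 0},
    {"delta_pos": [0,0,0],"yaw": 0.18,"jaw": 0},
    {"delta_pos": [0,0,0],"yaw": 0.24,"jaw": 0},
    {"delta_pos": [0,0,0],"yaw": 0.3,"jaw": 0},
    {"delta_pos": [0,0,0],"yaw": 0.36,"jaw": 0},
    {"delta_pos": [0,0,0],"yaw": 0.42,"jaw": 0},
    {"delta_pos": [0,0,0],"yaw": 0.48,"jaw": 0},
  ],
)

```text
clock: 12.25
eef_pos: [507.4, -57.0, 129.8]
tcp_rot: [3.141, -0.0, 0.433]
contact_force: [-0.6, -1.8, -1.7]
opening: 0.202
grasp_force: 68.4
```

```bash
cat >> h.py <<'E'
def mz(n=6):
    L=[]
    for i in range(n): vision.grab_frame('top'); s=r.sense(); L.append(np.r_[s['wrist_torque'],s['contact_force']])
    print("mean M,F",np.mean(L,0).round(3))
E
python3 -c "
from h import *
go([507,-56.5,130],0.263);mz()"
```

```text
at [507.4 -57.  129.8] [ 3.141 -0.     0.433] F [-0.6 -1.8 -1.7] M [-0.35  0.12  0.12] op 0.202 t 12.25
delta cm [-0.01 -0.06 -0.02] yaw 0.17
mean M,F [-0.456  0.163  0.076 -0.582 -2.443 -2.11 ]
```

Request:
play_rows(
  steps=[
    {"delta_pos": [0,0,0],"yaw": 0.04,"jaw": 0},
    {"delta_pos": [0,0,0],"yaw": 0.08,"jaw": 0},
    {"delta_pos": [0,0,0],"yaw": 0.11,"jaw": 0},
    {"delta_pos": [0,0,0],"yaw": 0.14,"jaw": 0},
    {"delta_pos": [0,0,0],"yaw": 0.17,"jaw": 0},
    {"delta_pos": [0,0,0],"yaw": 0.19,"jaw": 0},
    {"delta_pos": [0,0,0],"yaw": 0.2,"jaw": 0},
    {"delta_pos": [0,0,0],"yaw": 0.2,"jaw": 0},
  ],
)

```text
clock: 13.35
eef_pos: [507.4, -57.0, 129.9]
tcp_rot: [3.141, -0.0, 0.233]
contact_force: [0.2, -5.5, -3.4]
opening: 0.199
grasp_force: 68.3
```

```bash
python3 -c "
from h import *
go([507,-56.5,130],0.14);mz()"
```

```text
at [507.4 -57.  129.9] [ 3.141 -0.     0.233] F [ 0.2 -5.5 -3.4] M [-1.15 -0.04  0.08] op 0.199 t 13.35
delta cm [-0.03 -0.06 -0.01] yaw 0.093
mean M,F [-1.133 -0.089  0.118 -0.063 -5.414 -3.959]
```

Request:
play_rows(
  steps=[
    {"delta_pos": [0,0.03,0],"yaw": 0.01,"jaw": 0},
    {"delta_pos": [0,0.06,0],"yaw": 0.02,"jaw": 0},
    {"delta_pos": [0,0.06,0],"yaw": 0.03,"jaw": 0},
    {"delta_pos": [0,0.06,0],"yaw": 0.04,"jaw": 0},
    {"delta_pos": [0,0.06,0],"yaw": 0.05,"jaw": 0},
    {"delta_pos": [0,0.06,0],"yaw": 0.05,"jaw": 0},
    {"delta_pos": [0,0.06,0],"yaw": 0.05,"jaw": 0},
    {"delta_pos": [0,0.06,0],"yaw": 0.05,"jaw": 0},
  ],
)

```text
clock: 14.45
eef_pos: [507.4, -57.3, 129.9]
tcp_rot: [-3.141, -0.0, 0.183]
contact_force: [-1.1, -1.4, -3.9]
opening: 0.201
grasp_force: 68.5
```

```bash
python3 -c "
from h import *
go([507,-56.5,130],0.14);mz()"
```

```text
at [507.4 -57.3 129.9] [-3.141 -0.     0.183] F [-1.1 -1.4 -3.9] M [-0.37 -0.04  0.1 ] op 0.201 t 14.45
delta cm [-0.03 -0.08 -0.01] yaw 0.043
mean M,F [-0.33  -0.09   0.105  0.203 -1.403 -3.187]
```

Lateral force relieved. The moment is still only friction, so I continue in small steps.

Request:
play_rows(
  steps=[
    {"delta_pos": [0,0,0],"yaw": 0.01,"jaw": 0},
    {"delta_pos": [0,0,0],"yaw": 0.02,"jaw": 0},
    {"delta_pos": [0,0,0],"yaw": 0.03,"jaw": 0},
    {"delta_pos": [0,0,0],"yaw": 0.03,"jaw": 0},
    {"delta_pos": [0,0,0],"yaw": 0.03,"jaw": 0},
    {"delta_pos": [0,0,0],"yaw": 0.03,"jaw": 0},
    {"delta_pos": [0,0,0],"yaw": 0.03,"jaw": 0},
    {"delta_pos": [0,0,0],"yaw": 0.03,"jaw": 0},
  ],
)

```text
clock: 15.55
eef_pos: [507.4, -57.4, 129.9]
tcp_rot: [-3.142, -0.0, 0.153]
contact_force: [0.9, -0.9, -2.9]
opening: 0.202
grasp_force: 68.5
```

```bash
python3 -c "
from h import *
go([507,-56.5,130],0.14);mz()"
```

```text
at [507.4 -57.4 129.9] [-3.142 -0.     0.153] F [ 0.9 -0.9 -2.9] M [-0.24 -0.13  0.04] op 0.202 t 15.55
delta cm [-0.03 -0.09 -0.01] yaw 0.013
mean M,F [-0.239 -0.108  0.096  0.442 -0.979 -3.138]
```

Request:
play_rows(
  steps=[
    {"delta_pos": [0,0,0],"yaw": 0.01,"jaw": 0},
    {"delta_pos": [0,0,0],"yaw": 0.02,"jaw": 0},
    {"delta_pos": [0,0,0],"yaw": 0.03,"jaw": 0},
    {"delta_pos": [0,0,0],"yaw": 0.03,"jaw": 0},
    {"delta_pos": [0,0,0],"yaw": 0.03,"jaw": 0},
    {"delta_pos": [0,0,0],"yaw": 0.03,"jaw": 0},
    {"delta_pos": [0,0,0],"yaw": 0.03,"jaw": 0},
    {"delta_pos": [0,0,0],"yaw": 0.03,"jaw": 0},
  ],
)

```text
clock: 16.65
eef_pos: [507.4, -57.4, 129.9]
tcp_rot: [3.142, -0.0, 0.123]
contact_force: [0.4, -1.6, -4.0]
opening: 0.202
grasp_force: 68.5
```

```bash
python3 -c "
from h import *
go([507,-56.5,130],0.14);mz()"
```

```text
at [507.4 -57.4 129.9] [ 3.142 -0.     0.123] F [ 0.4 -1.6 -4. ] M [-0.29 -0.16  0.07] op 0.202 t 16.65
delta cm [-0.03 -0.09 -0.01] yaw -0.017
mean M,F [-0.301 -0.145  0.101  0.765 -1.295 -3.109]
```

Request:
play_rows(
  steps=[
    {"delta_pos": [0,0,0],"yaw": 0.01,"jaw": 0},
    {"delta_pos": [0,0,0],"yaw": 0.02,"jaw": 0},
    {"delta_pos": [0,0,0],"yaw": 0.03,"jaw": 0},
    {"delta_pos": [0,0,0],"yaw": 0.03,"jaw": 0},
    {"delta_pos": [0,0,0],"yaw": 0.03,"jaw": 0},
    {"delta_pos": [0,0,0],"yaw": 0.03,"jaw": 0},
    {"delta_pos": [0,0,0],"yaw": 0.03,"jaw": 0},
    {"delta_pos": [0,0,0],"yaw": 0.03,"jaw": 0},
  ],
)

```text
clock: 17.75
eef_pos: [507.4, -57.4, 129.9]
tcp_rot: [3.142, 0.0, 0.093]
contact_force: [1.2, -3.2, -2.7]
opening: 0.205
grasp_force: 68.5
```

```bash
python3 -c "
from h import *
go([507,-56.5,130],0.14);mz()"
```

```text
at [507.4 -57.4 129.9] [3.142 0.    0.093] F [ 1.2 -3.2 -2.7] M [-0.41 -0.18  0.04] op 0.205 t 17.75
delta cm [-0.03 -0.09 -0.01] yaw -0.047
mean M,F [-0.429 -0.16   0.118  0.611 -1.922 -3.68 ]
```

Request:
play_rows(
  steps=[
    {"delta_pos": [0,0.03,0],"yaw": 0.01,"jaw": 0},
    {"delta_pos": [0,0.03,0],"yaw": 0.02,"jaw": 0},
    {"delta_pos": [0,0.03,0],"yaw": 0.03,"jaw": 0},
    {"delta_pos": [0,0.03,0],"yaw": 0.03,"jaw": 0},
    {"delta_pos": [0,0.03,0],"yaw": 0.03,"jaw": 0},
    {"delta_pos": [0,0.03,0],"yaw": 0.03,"jaw": 0},
    {"delta_pos": [0,0.03,0],"yaw": 0.03,"jaw": 0},
    {"delta_pos": [0,0.03,0],"yaw": 0.03,"jaw": 0},
  ],
)

```text
clock: 18.85
eef_pos: [507.4, -57.6, 129.9]
tcp_rot: [-3.141, 0.0, 0.063]
contact_force: [0.3, 1.2, -3.2]
opening: 0.201
grasp_force: 68.6
```

```bash
python3 -c "
from h import *
go([507,-56.5,130],0.14);mz()"
```

```text
at [507.4 -57.6 129.9] [-3.141  0.     0.063] F [ 0.3  1.2 -3.2] M [ 0.24 -0.22  0.2 ] op 0.201 t 18.85
delta cm [-0.03 -0.11 -0.01] yaw -0.077
mean M,F [ 0.321 -0.19   0.22   0.682  1.338 -3.402]
```

The moment jumped to 0.22 N m, which is the stop. One small extra 0.012 rad confirms it.

Request:
play_rows(
  steps=[
    {"delta_pos": [0,0,0],"yaw": 0.004,"jaw": 0},
    {"delta_pos": [0,0,0],"yaw": 0.008,"jaw": 0},
    {"delta_pos": [0,0,0],"yaw": 0.012,"jaw": 0},
    {"delta_pos": [0,0,0],"yaw": 0.012,"jaw": 0},
    {"delta_pos": [0,0,0],"yaw": 0.012,"jaw": 0},
    {"delta_pos": [0,0,0],"yaw": 0.012,"jaw": 0},
    {"delta_pos": [0,0,0],"yaw": 0.012,"jaw": 0},
    {"delta_pos": [0,0,0],"yaw": 0.012,"jaw": 0},
  ],
)

```text
clock: 19.95
eef_pos: [507.4, -57.7, 129.9]
tcp_rot: [-3.142, 0.0, 0.051]
contact_force: [0.4, 2.2, -2.8]
opening: 0.198
grasp_force: 68.6
```

```bash
python3 -c "
from h import *
go([507,-56.5,130],0.14);mz()"
```

```text
at [507.4 -57.7 129.9] [-3.142  0.     0.051] F [ 0.4  2.2 -2.8] M [ 0.56 -0.22  0.29] op 0.198 t 19.95
delta cm [-0.04 -0.12 -0.01] yaw -0.089
mean M,F [ 0.557 -0.184  0.307  0.51   2.247 -3.796]
```

Seated at 0.31 N m. I back off by 0.15 rad to unload the blade, within its play, then lift out.

Request:
play_rows(
  steps=[
    {"delta_pos": [0,0,0],"yaw": -0.05,"jaw": 0},
    {"delta_pos": [0,0,0],"yaw": -0.1,"jaw": 0},
    {"delta_pos": [0,0,0],"yaw": -0.15,"jaw": 0},
    {"delta_pos": [0,0,0],"yaw": -0.15,"jaw": 0},
    {"delta_pos": [0,0,0],"yaw": -0.15,"jaw": 0},
    {"delta_pos": [0,0,0],"yaw": -0.15,"jaw": 0},
    {"delta_pos": [0,0,-0.1],"yaw": -0.15,"jaw": 0},
    {"delta_pos": [0,0,-0.2],"yaw": -0.15,"jaw": 0},
  ],
)

```text
clock: 21.05
eef_pos: [507.4, -57.7, 132.0]
tcp_rot: [3.142, 0.0, 0.2]
contact_force: [-0.2, -0.3, -0.9]
opening: 0.2
grasp_force: 68.9
```

```bash
python3 -c "
from h import *
go([507,-56.5,200],0.2);mz(3)"
```

```text
at [507.4 -57.7 132. ] [3.142 0.    0.2  ] F [-0.2 -0.3 -0.9] M [-0.05 -0.02 -0.04] op 0.2 t 21.05
delta cm [-0.02 -0.13 -6.8 ] yaw 0.0
mean M,F [ 0.015 -0.006 -0.047  0.491 -0.109 -1.257]
```

Unloaded completely. Lifting out.

Request:
play_rows(
  steps=[
    {"delta_pos": [0,0,-0.3],"yaw": 0,"jaw": 0},
    {"delta_pos": [0,0,-0.8],"yaw": 0,"jaw": 0},
    {"delta_pos": [0,0,-1.8],"yaw": 0,"jaw": 0},
    {"delta_pos": [0,0,-4],"yaw": 0,"jaw": 0},
    {"delta_pos": [0,0,-6.5],"yaw": 0,"jaw": 0},
    {"delta_pos": [0,0,-7],"yaw": 0,"jaw": 0},
    {"delta_pos": [0,0,-7],"yaw": 0,"jaw": 0},
    {"delta_pos": [0,0,-7],"yaw": 0,"jaw": 0},
  ],
)

```text
clock: 22.0
eef_pos: [506.9, -57.6, 201.3]
tcp_rot: [-3.141, 0.001, 0.201]
contact_force: [0.6, -0.1, -2.0]
opening: 0.205
grasp_force: 69.0
```

```bash
python3 -c "
from h import *
go([523.2,285.5,201],1.2)"
```

```text
at [506.9 -57.6 201.3] [-3.141e+00  1.000e-03  2.010e-01] F [ 0.6 -0.1 -2. ] M [ 0.02  0.04 -0.01] op 0.205 t 22.0
delta cm [ 8.44e+00 -3.33e+01  3.00e-02] yaw -0.999
```

A yaw of -0.298 gives the same finger line as the pick and needs only 0.5 rad of turn.

Request:
play_rows(
  steps=[
    {"delta_pos": [1,-4.1,0],"yaw": 0.07,"jaw": 0},
    {"delta_pos": [2.1,-8.3,0],"yaw": 0.14,"jaw": 0},
    {"delta_pos": [3.1,-12.4,0],"yaw": 0.21,"jaw": 0},
    {"delta_pos": [4.2,-16.5,0],"yaw": 0.28,"jaw": 0},
    {"delta_pos": [5.3,-20.7,0],"yaw": 0.35,"jaw": 0},
    {"delta_pos": [6.3,-24.8,0],"yaw": 0.42,"jaw": 0},
    {"delta_pos": [7.4,-29,0],"yaw": 0.5,"jaw": 0},
    {"delta_pos": [8.2,-32.3,0],"yaw": 0.5,"jaw": 0},
  ],
)

```text
clock: 22.8
eef_pos: [522.6, 277.3, 200.4]
tcp_rot: [3.14, 0.001, -0.301]
contact_force: [0.7, 0.2, -1.9]
opening: 0.196
grasp_force: 69.1
```

```bash
python3 - <<'E'
from h import *
go([523.2,285.5,150],-0.298)
I,D=vision.grab_frame("top")
g=np.arange(-45,45,.2);X,Y=np.meshgrid(506-g,-54-g,indexing="ij");c="top"
cc=vision.calibration(c);T=np.linalg.inv(np.array(cc["extrinsics"]));Z=np.stack([X,Y,0*X+86],-1)@T[:3,:3].T+T[:3,3]
q=Z@np.array(cc["mtx"]).T;q=(q[...,:2]/q[...,2:]).astype(np.float32)
cv2.imwrite("pics/latch2.png",cv2.remap(I,q[...,0],q[...,1],cv2.INTER_CUBIC)[...,::-1])
E
```

```text
at [522.6 277.3 200.4] [ 3.14e+00  1.00e-03 -3.01e-01] F [ 0.7  0.2 -1.9] M [-0.01  0.01  0.01] op 0.196 t 22.8
delta cm [-0.18 -0.8   5.04] yaw -0.003
```

View pics/latch2.png

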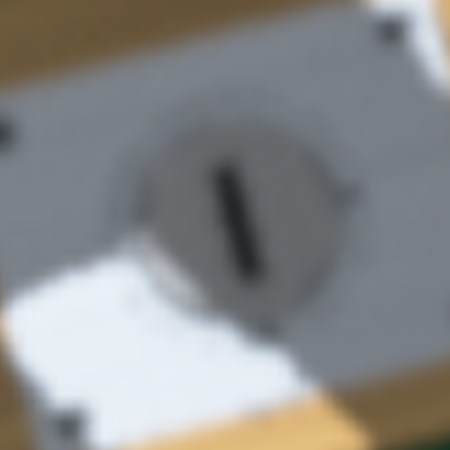

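The slot now runs front to back, from (228,160) to (250,280) in the crop, so the latch is locked. Next the key goes over the holder.

Request:
play_rows(
  steps=[
    {"delta_pos": [-0.1,-0.5,0],"yaw": 0,"jaw": 0},
    {"delta_pos": [-0.2,-0.8,1],"yaw": 0,"jaw": 0},
    {"delta_pos": [-0.2,-0.8,3],"yaw": 0,"jaw": 0},
    {"delta_pos": [-0.2,-0.8,5],"yaw": 0,"jaw": 0},
    {"delta_pos": [-0.2,-0.8,7],"yaw": 0,"jaw": 0},
    {"delta_pos": [-0.2,-0.8,8],"yaw": 0,"jaw": 0},
    {"delta_pos": [-0.2,-0.8,8],"yaw": 0,"jaw": 0},
    {"delta_pos": [-0.2,-0.8,8],"yaw": 0,"jaw": 0},
  ],
)

```text
clock: 23.65
eef_pos: [524.0, 283.0, 122.0]
tcp_rot: [3.142, 0.0, -0.3]
contact_force: [0.8, 0.3, -0.5]
opening: 0.202
grasp_force: 69.2
```

```bash
python3 - <<'E'
from h import *
go([523.2,285.5,62.5],-0.298)
I,D=vision.grab_frame("side")
cv2.imwrite("pics/s5.png",cv2.resize(I[240:340,290:400],(660,600),interpolation=cv2.INTER_CUBIC)[...,::-1])
E
```

```text
at [524. 283. 122.] [ 3.142  0.    -0.3  ] F [ 0.8  0.3 -0.5] M [-0.04 -0.02  0.05] op 0.202 t 23.65
delta cm [-0.15 -0.22  5.95] yaw -0.002
```

View pics/s5.png

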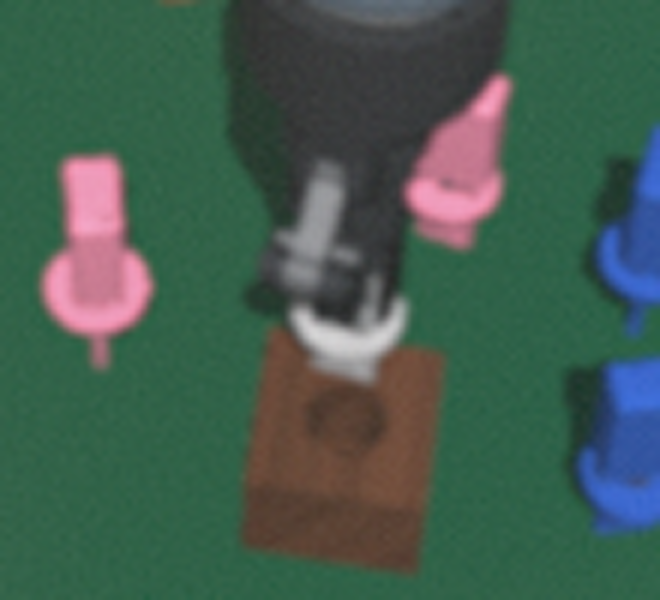

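The key upright at (350,340) stands above the holder's hole at (345,415). A small correction first, then down.

Request:
play_rows(
  steps=[
    {"delta_pos": [-0.1,-0.15,0.5],"yaw": 0,"jaw": 0},
    {"delta_pos": [-0.1,-0.15,1.2],"yaw": 0,"jaw": 0},
    {"delta_pos": [-0.1,-0.15,1.7],"yaw": 0,"jaw": 0},
    {"delta_pos": [-0.1,-0.15,1.7],"yaw": 0,"jaw": 0},
    {"delta_pos": [-0.1,-0.15,1.7],"yaw": 0,"jaw": 0},
    {"delta_pos": [-0.1,-0.15,2.5],"yaw": 0,"jaw": 0},
    {"delta_pos": [-0.1,-0.15,3.3],"yaw": 0,"jaw": 0},
    {"delta_pos": [-0.1,-0.15,3.3],"yaw": 0,"jaw": 0},
  ],
)

```text
clock: 24.5
eef_pos: [522.5, 284.7, 87.4]
tcp_rot: [3.14, 0.002, -0.299]
contact_force: [0.6, -0.3, -1.3]
opening: 0.199
grasp_force: 69.2
```

```bash
python3 -c "
from h import *
go([523.2,285.5,62.5],-0.298)"
```

```text
at [522.5 284.7  87.4] [ 3.14e+00  2.00e-03 -2.99e-01] F [ 0.6 -0.3 -1.3] M [-0.01  0.01  0.04] op 0.199 t 24.5
delta cm [ 0.05 -0.1   2.49] yaw -0.001
```

Request:
play_rows(
  steps=[
    {"delta_pos": [0.05,-0.05,0.6],"yaw": 0,"jaw": 0},
    {"delta_pos": [0.05,-0.05,1.2],"yaw": 0,"jaw": 0},
    {"delta_pos": [0.05,-0.05,1.8],"yaw": 0,"jaw": 0},
    {"delta_pos": [0.05,-0.05,2.2],"yaw": 0,"jaw": 0},
    {"delta_pos": [0.05,-0.05,2.4],"yaw": 0,"jaw": 0},
    {"delta_pos": [0.05,-0.05,2.45],"yaw": 0,"jaw": 0},
    {"delta_pos": [0.05,-0.05,2.45],"yaw": 0,"jaw": 0},
    {"delta_pos": [0.05,-0.05,2.45],"yaw": 0,"jaw": 0},
  ],
)

```text
clock: 25.3
eef_pos: [524.1, 285.6, 64.6]
tcp_rot: [-3.141, -0.0, -0.299]
contact_force: [-0.1, -0.3, -2.2]
opening: 0.201
grasp_force: 69.2
```

```bash
python3 -c "
from h import *
go([523.2,285.5,62],-0.298);mz(3)"
```

```text
at [524.1 285.6  64.6] [-3.141 -0.    -0.299] F [-0.1 -0.3 -2.2] M [ 0.07 -0.01  0.02] op 0.201 t 25.3
delta cm [-0.08  0.03  0.26] yaw -0.001
mean M,F [ 0.005  0.006 -0.023  0.246 -0.263 -0.695]
```

Request:
play_rows(
  steps=[
    {"delta_pos": [-0.05,0,0.1],"yaw": 0,"jaw": 0},
    {"delta_pos": [-0.05,0,0.15],"yaw": 0,"jaw": 0},
    {"delta_pos": [-0.05,0,0.2],"yaw": 0,"jaw": 0},
    {"delta_pos": [-0.05,0,0.2],"yaw": 0,"jaw": 0},
    {"delta_pos": [-0.05,0,0.2],"yaw": 0,"jaw": 0},
    {"delta_pos": [-0.05,0,0.2],"yaw": 0,"jaw": 0},
    {"delta_pos": [-0.05,0,0.2],"yaw": 0,"jaw": 0},
    {"delta_pos": [-0.05,0,0.2],"yaw": 0,"jaw": 0},
  ],
)

```text
clock: 26.25
eef_pos: [523.5, 285.6, 62.4]
tcp_rot: [-3.142, -0.0, -0.299]
contact_force: [0.4, 0.6, -0.7]
opening: 0.201
grasp_force: 69.2
```

```bash
python3 -c "
from h import *
go([523.2,285.5,62],-0.298);mz(3)"
```

```text
at [523.5 285.6  62.4] [-3.142 -0.    -0.299] F [ 0.4  0.6 -0.7] M [-0.09  0.04  0.03] op 0.201 t 26.25
delta cm [-0.02  0.02  0.04] yaw -0.001
mean M,F [-0.021 -0.006  0.006 -0.325 -0.005 -0.64 ]
```

Within half a millimetre of the rest height. I lower 0.5 mm, release, then retreat upward.

Request:
play_rows(
  steps=[
    {"delta_pos": [0,0,0.05],"yaw": 0,"jaw": 0},
    {"delta_pos": [0,0,0.05],"yaw": 0,"jaw": 0},
    {"delta_pos": [0,0,0.05],"yaw": 0,"jaw": 25},
    {"delta_pos": [0,0,0.05],"yaw": 0,"jaw": 35},
    {"delta_pos": [0,0,0.05],"yaw": 0,"jaw": 50},
    {"delta_pos": [0,0,0.05],"yaw": 0,"jaw": 50},
    {"delta_pos": [0,0,0.05],"yaw": 0,"jaw": 50},
    {"delta_pos": [0,0,0.05],"yaw": 0,"jaw": 50},
  ],
)

```text
clock: 27.2
eef_pos: [523.5, 285.6, 61.9]
tcp_rot: [3.142, 0.0, -0.299]
contact_force: [0.9, -0.2, -0.6]
opening: 0.5
grasp_force: 0.0
```

Request:
play_rows(
  steps=[
    {"delta_pos": [0,0,-1],"yaw": 0,"jaw": 50},
    {"delta_pos": [0,0,-3],"yaw": 0,"jaw": 50},
    {"delta_pos": [0,0,-6],"yaw": 0,"jaw": 50},
    {"delta_pos": [0,0,-10],"yaw": 0,"jaw": 50},
    {"delta_pos": [0,0,-14],"yaw": 0,"jaw": 50},
    {"delta_pos": [0,0,-16],"yaw": 0,"jaw": 50},
    {"delta_pos": [0,0,-16],"yaw": 0,"jaw": 50},
    {"delta_pos": [0,0,-16],"yaw": 0,"jaw": 50},
  ],
)

```text
clock: 28.0
eef_pos: [523.4, 285.6, 222.3]
tcp_rot: [-3.141, -0.001, -0.299]
contact_force: [0.3, -0.4, -0.7]
opening: 0.498
grasp_force: 0.0
```

```bash
python3 - <<'E'
from h import *
go([523.2,285.5,222],-0.298)
I,D=vision.grab_frame("side")
cv2.imwrite("pics/s6.png",cv2.resize(I[100:400,200:460],(520,600),interpolation=cv2.INTER_CUBIC)[...,::-1])
b=pts("side",D)[275:345,315:385].reshape(-1,3);b=b[(b[:,2]>98)&(b[:,2]<112)];print(len(b),b.mean(0))
E
```

```text
at [523.4 285.6 222.3] [-3.141e+00 -1.000e-03 -2.990e-01] F [ 0.3 -0.4 -0.7] M [-0.    0.    0.03] op 0.498 t 28.0
delta cm [-0.01  0.01  0.03] yaw -0.001
142 [524.78037241 288.02096033 103.0265101 ]
```

View pics/s6.png

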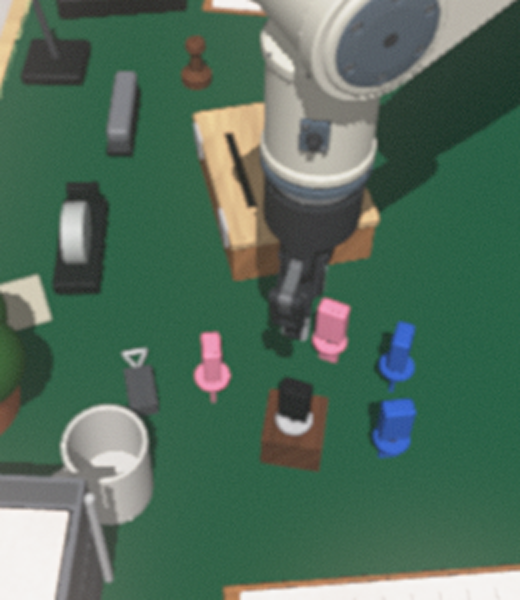

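The key stands upright in its holder at (295,405), with its handle top at the same height as at the start. The other things shown are unmoved and the gripper is clear, so I hand in.

```bash
python3 -c "
from rig import r
print(r.sign_off())"
```

```text
the job is handed in; nothing more can be done
None
```

The latch is turned clockwise onto its stop (about 0.31 N m measured there), the key is back upright and released in its holder, no other object was seen to move, and the job was handed in at 28 s.

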